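# Load the egg rack and hold it ready over the pan

### The job

Take the two eggs out of their egg cups and stand one in each pocket of the egg rack, while the rack stands on the worktop. Then lift the loaded rack by its bar, carry it over the row of jars and tin, and hold it level about two centimetres above the rim of the oblong pan, centred and turned to match the pan so that it could be lowered straight in. Finish while still holding it there, not touching the pan, with both eggs in their pockets and the pan and the row left where they stand.

Things in the scene. Friction and masses are not known exactly. Their poses are not given: they have to be found in the camera images.
- rack: Egg rack: aluminium plate 150 mm (its x) by 64 mm (y), a pocket at each end, 0.3 kg, on the worktop. Origin: centre of its underside, z up; plate top at 22 mm. Black carrying bar in the middle on a 12 mm post: 50 mm along x, 14 mm along y, 64 to 88 mm above the origin; grip it across its 14 mm (fingers closing along y), between the eggs.
- pocket_a (a point): Centre of the floor of the rack's pocket at x = -48 mm. Pocket: bore 41 mm wide with a 2 mm chamfer, 14 mm deep, floor 8 mm above the rack's origin.
- pocket_b (a point): The same for the rack's other pocket, at x = +48 mm.
- egg_a: A hard egg, brownish, standing upright on its end in egg cup a: 57 mm tall, 44 mm wide at mid-height, 60 g. Origin: its bottom tip; z up along its long axis. It may lean a few degrees in cup or pocket. Either egg may go in either pocket.
- egg_b: The second egg, the same, standing in egg cup b.
- cup_a: White egg cup, 50 mm wide, 35 mm tall, loose (0.14 kg). Origin: centre of its underside. The egg's bottom tip rests 21 mm above it, so the egg's upper 43 mm stand clear of the cup's rim.
- cup_b: The second egg cup, the same.
- pan: Open oblong steel pan, empty, 190 mm (its x) by 118 mm (its y) outside, 182 by 110 mm inside, 65 mm deep to the rim, 0.9 kg, loose. Origin: centre of its underside, z up. The rack may face either way along the pan's length.
- spice_jar: Spice jar with dark cap, 41 mm wide, 105 mm tall, one of three things in the row that stands between rack and pan; origin: centre of underside.
- honey: Squat glass jar with yellow lid, 64 mm wide, 87 mm tall, in the row; origin: centre of underside.
- tin: Low food tin, 75 mm wide, 58 mm tall, in the row; origin: centre of underside.
Mind the look-alikes: they are no part of the job. What is shaped like the egg_b but green is not meant.

How it is judged:
On the way, in this order (a step that is already met when the one before it is completed fails the run):
1. both eggs stand in the rack's pockets, one in each, let go, with the rack standing on the worktop (((distance between egg_a and pocket_a below 0.01 m and angle between each of egg_a, egg_b's own z axis and vertical below 0.4 rad and distance between egg_b and pocket_b below 0.01 m) or (distance between egg_a and pocket_b below 0.01 m and angle between each of egg_a, egg_b's own z axis and vertical below 0.4 rad and distance between egg_b and pocket_a below 0.01 m)) and height (world z) of rack below 0.004 m and angle between rack's own z axis and vertical below 0.1 rad and contact force between the fingers and egg_a below 0.1 N and contact force between the fingers and egg_b below 0.1 N), for 0.2 s.
2. the loaded rack passes over the row, its underside above everything in the row (((distance between egg_a and pocket_a below 0.01 m and angle between each of egg_a, egg_b's own z axis and vertical below 0.4 rad and distance between egg_b and pocket_b below 0.01 m) or (distance between egg_a and pocket_b below 0.01 m and angle between each of egg_a, egg_b's own z axis and vertical below 0.4 rad and distance between egg_b and pocket_a below 0.01 m)) and height (world z) of rack above 0.105 m and world y of rack between -0.19 and -0.08 m).
At the end, for the whole second after the job is handed in: Rack held still, 4 to 40 mm above the pan's rim, within 15 mm of centre each way, 0.15 rad in line (either way round), tilt under 0.12 rad; nothing touches the pan; an egg in each pocket (tip within 10 mm of the floor centre, lean under 0.4 rad); pan and row moved under 20 mm, row upright (((distance between egg_a and pocket_a below 0.01 m and angle between each of egg_a, egg_b's own z axis and vertical below 0.4 rad and distance between egg_b and pocket_b below 0.01 m) or (distance between egg_a and pocket_b below 0.01 m and angle between each of egg_a, egg_b's own z axis and vertical below 0.4 rad and distance between egg_b and pocket_a below 0.01 m)) and x of rack in the frame of pan between -0.015 and 0.015 m and y of rack in the frame of pan between -0.015 and 0.015 m and z of rack in the frame of pan between 0.069 and 0.105 m and angle between the x axis of rack and the x axis of pan, either way round below 0.15 rad and angle between rack's own z axis and vertical below 0.12 rad and contact force between the fingers and rack above 1 N and contact force between each of rack, the arm and pan below 0.05 N and linear speed of rack below 0.02 m/s and distance of each of pan, spice_jar, honey, tin from where it was at the start of the episode below 0.02 m and angle between each of spice_jar, honey, tin's own z axis and vertical below 0.2 rad); the arm keeps its last pose, push and grip.
It fails at once if the pan is pushed more than 20 mm (distance of pan from where it was at the start of the episode above 0.02 m).
It fails at once if the rack bumps into or stands on the pan (contact force between rack and pan above 1 N).
It fails at once if a thing in the row is pushed more than 20 mm or tipped (distance of any of spice_jar, honey, tin from where it was at the start of the episode above 0.02 m or angle between any of spice_jar, honey, tin's own z axis and vertical above 0.3 rad).
It also fails if it takes over 64 s, if anything falls off the work surface, if the arm or the gripper's body presses on something with over 40 N, if the wrist force passes 120 N, or if a joint passes its speed limit or range.

### The arm

A 6-joint arm with a two-finger parallel gripper is mounted at the origin on a cart in front of the work surface, level with it; the furniture and walls round the work are solid. World frame = base frame: x ahead of the robot, y to its left, z up, the work surface at z = 0. Lengths are in m, angles in rad, forces in N, time in s.
With the tool pointing down it reaches from about 0.425 to 0.95 m from the base axis. Payload 14.7 kg.
Tool frame: the origin (TCP) lies at the very end of the fingers, on their centre line; the grasp point (between the pads) lies 19 mm behind it; z points along the fingers, y is the line along which they close (so a half turn about z gives the same grasp; the last joint's range is limited). The gripper opens to 85 mm and grips with 20 to 120 N. Pads are 22 mm wide; open, the fingers measure 114 mm over their backs; the gripper's body (76 mm by 85 mm) begins 54 mm behind the grasp point. The pads swing forward as they close: fully open they stand 13 mm farther back than shut.
Start: joints at [1.295, 0.48, 1.596, -0, 1.065, -0.047], TCP at [0.147, 0.633, 0.231] pointing down, gripper open.
Joint ranges: [-2.75, 2.75], [-0.82, 2.05], [0.23, 2.67], [-1.56, 4.7], [0.09, 2.69], [-2.92, 2.92]. Speed limits (rad/s): [1.89, 1.89, 2.39, 3.01, 3.01, 3.01].

### API

Orientations are given as a unit quaternion [w, x, y, z].
In Python, from rig import env gives the robot as it stands.
- The arm moves only by the shell command python3 -m pendant 'ROWS' [FORCE]. ROWS is JSON, a list that holds one entry, the list of rows, each a list of 7 numbers: the finger opening in m, from 0 to 0.0854, then the shift along the tool's x, y, z in m, then the turn, a rotation vector about the tool's x, y, z in rad. A call has 1 to 12 rows; each row shifts and turns the commanded pose from where the row before left it, along the tool's axes as they then stand; what a row does not reach is not made up. A row lasts 1/10 s, in which the tool goes at most 50 mm and 8.59 degrees, less where a joint would pass 70% of its speed; a pose out of reach is approached as far as the arm can. A call is refused whole if a number of a shift passes 0.05 or a number of a turn 0.15, either way. A call with a gripper value outside its range is refused whole. The fingers move at their own pace and stop on an object; FORCE is the grip in N (left out, the last holds). Time passes only in rows, so rows that do not move let the fingers close. It gives the time, the measured TCP pose, the force, the opening and the grip force at its end, in the units of the state.
- env.sense(): the state, without advancing time (a new reading comes with each control period).
- env.get_image(name): name is "side" or "top" or "wrist"; returns a dict with "color" (384x512x3 uint8, red, green, blue), "range_z" (384x512 float32, m along the optical axis (not along the pixel's ray), 0 where there is no reading), "intrinsics" (3x3 intrinsics, pixels), "k1" (the pictures are not rectified: a ray, as slopes to the right and down, at radius r is drawn at 1 + k1 r^2 times it, then the intrinsics apply), "R" (3x3) and "t" (3): a world point X has camera coordinates R X + t; the wrist camera has in their place "mount" (4x4, takes a point from camera to tool coordinates, whose origin is the TCP and whose axes are the flange's). Camera axes: x right, y down, z forward; pixel columns grow to the right and rows downward; lengths in m; the calibration is good to about 2 mm. A picture is of the moment at which its call begins: read the wrist's pose just before it.
- env.hand_in(): hands the job in; it is judged then, once.
Trained networks look in a picture, given as the dict that the camera call returned (one of the last four; its "shot" number tells which), for a name from the list of things; names that differ only in an ending like _2 or _b are one class to them, and where a whole thing is asked for, a point or a joint stands for the part that bears it (a point fixed in the world has none). Each returns a list of dicts, best first, with "confidence" (0 to 1); they miss things now and then, are a little off and sometimes report something else, mostly with a low value. They report only what shows in the picture. A call takes as long as a camera call. They do not tell look-alikes from the thing itself.
- env.spot_in(picture, thing): "at" ([x, y, z] in m, in world coordinates, good to about 4 mm: the middle of the surface that is visible of it).
The state is a dict: "t": time; "joints": joint angles; "joint_velocities": joint speeds; "joint_torque": joint torques, N m; "eef_pos": TCP position; "eef_rot": TCP orientation; "wrist_force": force on the tool from outside, world axes, zero at the start; "moment": the same for the moment, N m; "finger_gap": finger opening in m; "grip_force": force on a finger pad.
Only numpy, scipy, OpenCV 4.12 (cv2) and the standard library are available. Lean on these libraries where they do the work, as an engineer would, in place of code of your own. Each camera call takes 0.05 s, during which the arm holds its last target. There are 200 camera calls.

## Working session

There is one attempt and no reset: what is moved stays moved. The work goes in short steps, Python scripts to look and compute and a shell command to move; the robot and the scene stay as the last step left them, time stands still between calls to the robot, and variables do not carry over. Pictures are saved under pics/ and viewed, at most 10 in all, crops included, and the job is handed in when it is done.

```bash
ls; mkdir -p pics
cat > h.py <<'E'
from rig import env
import numpy as np, cv2
from scipy.spatial.transform import Rotation as Ro
def cloud(im, T=None):
    K=im["intrinsics"];h,w=im["range_z"].shape
    v,u=np.mgrid[:h,:w]
    xd=np.stack([(u-K[0][2])/K[0][0],(v-K[1][2])/K[1][1]],-1)
    x=xd.copy()
    for _ in range(6): x=xd/(1+im["k1"]*(x**2).sum(-1,keepdims=True))
    z=im["range_z"]; P=np.dstack([x*z[...,None],z])
    if "R" in im: W=(P-np.array(im["t"]))@np.array(im["R"])
    else:
        M=np.array(im["mount"]);s=T
        W=(P@M[:3,:3].T+M[:3,3])@Ro.from_quat(np.roll(s["eef_rot"],-1)).as_matrix().T+np.array(s["eef_pos"])
    W[z<=0]=np.nan
    return W
def save(im,n): cv2.imwrite("pics/"+n+".png",im["color"][...,::-1])
E
python3 - <<'E'
from h import *
s=env.sense();print(s["t"],s["eef_pos"],s["eef_rot"],s["finger_gap"])
a=env.get_image("top");save(a,"top")
b=env.get_image("side");save(b,"side")
np.save("top.npy",cloud(a))
for n in ["rack","egg_a","cup_a","pan","spice_jar","honey","tin"]:
    for im,c in ((a,"top"),(b,"side")):
        print(n,c,[(np.round(d["at"],3).tolist(),round(d["confidence"],2)) for d in env.spot_in(im,n)])
cv2.imwrite("pics/both.png",cv2.resize(np.hstack([a["color"],b["color"]])[...,::-1],(800,300)))
E
```

```text
pics
0.0 [0.14731089 0.63267335 0.23069592] [-9.52432866e-05  1.14166884e-01  9.93461415e-01 -5.74457211e-04] 0.08571515339021239
rack top [([0.432, 0.008, 0.026], 0.96), ([0.439, 0.22, 0.064], 0.53)]
rack side [([0.435, 0.033, 0.027], 0.78)]
egg_a top [([0.441, 0.357, 0.069], 0.62), ([0.436, 0.219, 0.066], 0.55)]
egg_a side [([0.44, 0.374, 0.058], 0.96), ([0.436, 0.459, 0.042], 0.89), ([0.439, 0.233, 0.06], 0.77), ([0.351, 0.411, 0.042], 0.77), ([0.515, 0.31, 0.043], 0.73)]
cup_a top [([0.427, 0.344, 0.007], 0.43), ([0.426, 0.209, 0.006], 0.39)]
cup_a side [([0.434, 0.374, 0.007], 0.56)]
pan top [([0.451, -0.319, 0.006], 0.71)]
pan side [([0.46, -0.325, 0.046], 0.94)]
spice_jar top [([0.352, -0.122, 0.106], 0.59)]
spice_jar side [([0.361, -0.112, 0.061], 0.7)]
honey top [([0.439, -0.136, 0.088], 0.56)]
honey side [([0.44, -0.113, 0.059], 0.97), ([0.441, 0.236, 0.06], 0.37)]
tin top [([0.53, -0.126, 0.055], 0.73)]
tin side [([0.53, -0.105, 0.044], 0.71)]
```

View pics/top.png

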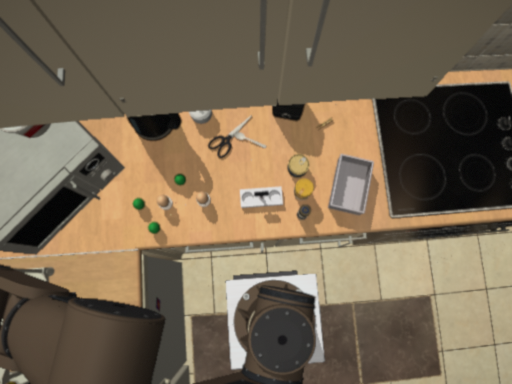

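View pics/side.png

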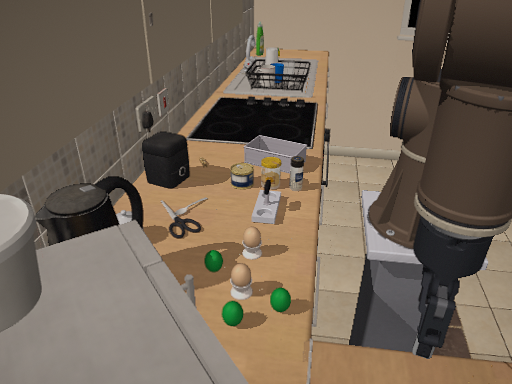

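The top view shows the brown eggs in their cups at about (163,201) and (203,199). The green look-alikes are at (180,179), (138,203) and (153,228). The rack is at (262,197), the row is at x≈300, and the pan is at (351,184). Next I'll refine these positions from the depth data.

Run:
```python
from h import *
W=np.load("top.npy")
def sel(c,r,z0,z1):
    m=(np.hypot(W[...,0]-c[0],W[...,1]-c[1])<r)&(W[...,2]>z0)&(W[...,2]<z1); return W[m]
def rect(p):
    (c,s,a)=cv2.minAreaRect((p[:,:2]*1000).astype(np.float32)); b=cv2.boxPoints((c,s,a))
    e=max([b[1]-b[0],b[2]-b[1]],key=np.linalg.norm); return np.round(c,1),np.round(s,1),np.degrees(np.arctan2(e[1],e[0])),len(p)
for n,c in(("e1",(.44,.36)),("e2",(.438,.222))):
    p=sel(c,.035,.06,.1);print(n,p.mean(0),p.max(0),p.min(0),len(p))
p=sel((.433,.02),.1,.012,.032);print("rack",rect(p),np.median(p[:,2]))
p=sel((.433,.02),.03,.07,.1);print("bar",rect(p),np.median(p[:,2]))
p=sel((.453,-.32),.14,.05,.08);print("pan",rect(p),np.median(p[:,2]))
p=sel((.45,-.13),.14,.045,.12);print("row",p.min(0),p.max(0))
```

```text
e1 [0.43841212 0.35966378 0.07082245] [0.45920142 0.38007101 0.08264233] [0.42091526 0.34142029 0.06030022] 99
e2 [0.43944287 0.22074238 0.0712302 ] [0.45967963 0.24046666 0.08216202] [0.42156959 0.20177402 0.06045123] 101
rack (array([461.6,  13.4]), array([149.7, 118.6]), np.float32(89.9861), 510) 0.02209000102641233
bar (array([434.5,  14.9]), array([15.7, 46.3]), np.float32(-87.509514), 66) 0.08764033537621299
pan (array([ 451.1, -309.3]), array([122.1, 193.2]), np.float32(-17.957703), 374) 0.06380817057068236
row [ 0.34077539 -0.26299671  0.04539566] [0.57498672 0.00731536 0.11057857]
```

```bash
python3 -m pendant '[[[0.085,0,0,0,0,0,0.14],[0.085,0,0,0,0,0,0.14],[0.085,0,0,0,0,0,0.14],[0.085,0,0,0,0,0,0.14],[0.085,0,0,0,0,0,0.14],[0.085,0,0,0,0,0,0.14],[0.085,0,0,0,0,0,0.14],[0.085,0,0,0,0,0,0.14],[0.085,0,0,0,0,0,0.14],[0.085,0,0,0,0,0,0.083]]]' 40
python3 -m pendant '[[[0.085,-0.03,0.026,0,0,0,0],[0.085,-0.03,0.026,0,0,0,0],[0.085,-0.03,0.026,0,0,0,0],[0.085,-0.03,0.026,0,0,0,0],[0.085,-0.03,0.026,0,0,0,0],[0.085,-0.03,0.026,0,0,0,0],[0.085,-0.03,0.026,0,0,0,0],[0.085,-0.03,0.026,0,0,0,0],[0.085,-0.03,0.026,0,0,0,0],[0.085,-0.03,0.026,0,0,0,0],[0.085,-0.03,0.026,0,0,0,0],[0.085,0,0,0,0,0,0]]]'
python3 - <<'E'
from h import *
s=env.sense();print(s["eef_pos"],s["eef_rot"],s["t"])
a=env.get_image("wrist");save(a,"w1");np.save("w1.npy",cloud(a,s))
for n in("egg_a","rack","cup_a"):print(n,[(np.round(d["at"],3).tolist(),round(d["confidence"],2)) for d in env.spot_in(a,n)])
E
```

```text
t: 1.8
eef_pos: [0.1474, 0.6331, 0.2313]
eef_rot: [-0.0, 0.709, 0.705, 0.0]
wrist_force: [-0.0, 1.0, -0.5]
finger_gap: 0.0852
grip_force: 0.0
t: 3.0
eef_pos: [0.4357, 0.2999, 0.2315]
eef_rot: [0.001, 0.709, 0.706, 0.0]
wrist_force: [0.2, 0.2, 0.5]
finger_gap: 0.0849
grip_force: 0.0
[0.43570642 0.29985024 0.23146525] [5.06195565e-04 7.08627994e-01 7.05582065e-01 2.43372240e-04] 3.0
egg_a [([0.44, 0.36, 0.074], 0.73), ([0.44, 0.227, 0.068], 0.68), ([0.44, 0.447, 0.048], 0.67), ([0.355, 0.392, 0.052], 0.67), ([0.513, 0.304, 0.049], 0.63)]
rack [([0.43, 0.055, 0.019], 0.67)]
cup_a [([0.435, 0.056, 0.023], 0.64), ([0.442, 0.237, 0.01], 0.63), ([0.435, 0.375, 0.039], 0.43)]
```

View pics/w1.png

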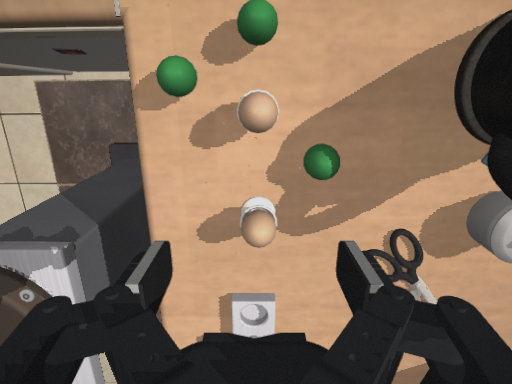

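The two brown eggs in white cups are at (258,112) and (259,225), and one end of the rack shows at (253,315). I'll fit the known egg shape to the depth points.

```bash
cat >> h.py <<'E'
from scipy.optimize import least_squares
def eggfit(W,c,zlo=.042,zhi=.09):
    m=(np.hypot(W[...,0]-c[0],W[...,1]-c[1])<.03)&(W[...,2]>zlo)&(W[...,2]<zhi); p=W[m]
    f=lambda q:(np.linalg.norm((p-q)/[.022,.022,.0285],axis=1)-1)*.022
    r=least_squares(f,[*c,.05],loss="soft_l1",f_scale=.002); return r.x.round(4),np.abs(r.fun).mean().round(4),len(p)
E
python3 - <<'E'
from h import *
W=np.load("w1.npy");T=np.load("top.npy")
for c in((.44,.36),(.44,.222)): print(eggfit(W,c),eggfit(T,c))
m=(abs(W[...,2]-.022)<.006)&(W[...,1]<.12)&(abs(W[...,0]-.435)<.06);p=W[m];print("rack end",p.min(0),p.max(0),len(p))
m=(abs(T[...,2]-.022)<.006)&(abs(T[...,1]-.015)<.1)&(abs(T[...,0]-.435)<.045);p=T[m];print(cv2.minAreaRect((p[:,:2]*1000).astype(np.float32)))
E
```

```text
(array([0.4407, 0.3588, 0.0496]), np.float64(0.0003), 1284) (array([0.4409, 0.3613, 0.0494]), np.float64(0.0013), 125)
(array([0.4413, 0.2194, 0.0497]), np.float64(0.0003), 1028) (array([0.4418, 0.2217, 0.05  ]), np.float64(0.0013), 120)
rack end [0.40220933 0.01904796 0.01600147] [0.46636565 0.08783732 0.02558426] 1190
((434.8984375, 13.345252990722656), (65.61385345458984, 149.741455078125), 0.23268042504787445)
```

```bash
python3 -m pendant '[[[0.085,-0.045,0,0,0,0,0],[0.085,-0.045,0,0,0,0,0],[0.085,-0.045,0,0,0,0,0],[0.085,-0.045,0,0,0,0,0],[0.085,-0.045,0,0,0,0,0],[0.085,-0.045,0,0,0,0,0],[0.085,-0.045,0,0,0,0,0],[0.085,-0.03,0,0,0,0,0],[0.085,0,0,0,0,0,0],[0.085,0,0,0,0,0,0]]]'
python3 - <<'E'
from h import *
s=env.sense()
a=env.get_image("wrist");save(a,"w2");W=cloud(a,s);np.save("w2.npy",W)
m=(abs(W[...,2]-.022)<.005)&(abs(W[...,1]-.015)<.09)&(abs(W[...,0]-.435)<.045);p=W[m];print(cv2.minAreaRect((p[:,:2]*1000).astype(np.float32)),len(p),p.min(0),p.max(0))
m=(abs(W[...,2]-.088)<.006)&(abs(W[...,1]-.015)<.05)&(abs(W[...,0]-.435)<.045);p=W[m];print("bar",cv2.minAreaRect((p[:,:2]*1000).astype(np.float32)),len(p),p.mean(0))
m=(abs(W[...,2]-.008)<.004)&(abs(W[...,1]-.015)<.07)&(abs(W[...,0]-.435)<.03)
for q in(W[m&(W[...,1]>.02)],W[m&(W[...,1]<.01)]): 
  if len(q):print("pocket",cv2.minEnclosingCircle((q[:,:2]*1000).astype(np.float32)),len(q))
E
```

```text
t: 4.2
eef_pos: [0.4327, -0.0418, 0.2313]
eef_rot: [-0.0, 0.708, 0.707, 0.0]
wrist_force: [0.0, -0.5, -0.6]
finger_gap: 0.085
grip_force: 0.0
((434.18048095703125, 11.120536804199219), (149.8009796142578, 64.2699203491211), 89.82232666015625) 4561 [ 0.40203104 -0.0638733   0.01735515] [0.46649626 0.08606084 0.02683166]
bar ((434.5456237792969, 11.773475646972656), (48.9891471862793, 13.542736053466797), 89.52494812011719) 715 [0.43424788 0.0126303  0.08779257]
pocket ((434.43896484375, 59.436832427978516), 20.389415740966797) 984
pocket ((434.2078857421875, -36.87262725830078), 20.31025505065918) 660
```

View pics/w2.png

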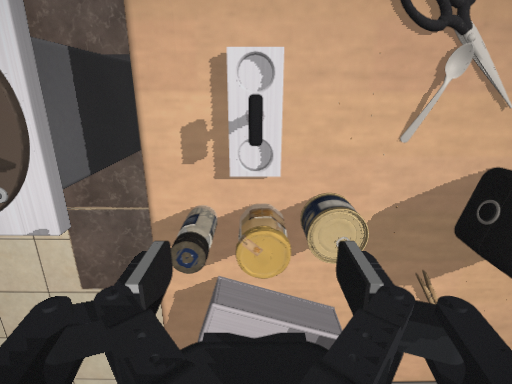

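The rack centre is at (0.434, 0.011) with yaw ≈ 90°. Both pockets measure cleanly and sit 96 mm apart, as they should. Next I'll pick up the nearer egg.

```bash
python3 -m pendant '[[[0.085,0.0373,0.0012,0,0,0,0],[0.085,0.0373,0.0012,0,0,0,0],[0.085,0.0373,0.0012,0,0,0,0],[0.085,0.0373,0.0012,0,0,0,0],[0.085,0.0373,0.0012,0,0,0,0],[0.085,0.0373,0.0012,0,0,0,0],[0.085,0.0373,0.0012,0,0,0,0],[0.085,0,0,0.035,0,0,0],[0.085,0,0,0.035,0,0,0],[0.085,0,0,0.03,0,0,0],[0.085,0,0,0,0,0,0],[0.085,0,0,0,0,0,0]]]'
```

```text
t: 5.45
eef_pos: [0.4407, 0.2198, 0.1316]
eef_rot: [-0.0, 0.707, 0.707, -0.001]
wrist_force: [1.1, 0.1, 0.5]
finger_gap: 0.0852
grip_force: 0.0
```

```bash
python3 -m pendant '[[[0.085,0,0.0005,0.03,0,0,0],[0.085,0,0,0.03,0,0,0],[0.085,0,0,0.022,0,0,0],[0.085,0,0,0.0146,0,0,0],[0.085,0,0,0,0,0,0],[0.055,0,0,0,0,0,0],[0.046,0,0,0,0,0,0],[0.04,0,0,0,0,0,0],[0.036,0,0,0,0,0,0],[0.034,0,0,0,0,0,0],[0.034,0,0,0,0,0,0],[0.034,0,0,0,0,0,0]]]' 30
```

```text
t: 6.65
eef_pos: [0.4424, 0.2192, 0.0358]
eef_rot: [0.0, 0.707, 0.707, 0.001]
wrist_force: [-2.4, 0.0, 12.4]
finger_gap: 0.042
grip_force: 28.9
```

```bash
python3 -m pendant '[[[0.034,0,0,-0.005,0,0,0],[0.034,0,0,-0.01,0,0,0],[0.034,0,0,-0.02,0,0,0],[0.034,0,0,-0.03,0,0,0],[0.034,0,0,-0.03,0,0,0],[0.034,0,0,0,0,0,0]]]'
python3 - <<'E'
from h import *
s=env.sense();print(s["wrist_force"],s["finger_gap"])
a=env.get_image("wrist");W=cloud(a,s);save(a,"w3")
b=env.get_image("side");save(b,"s3");V=cloud(b);np.save("s3.npy",V)
cv2.imwrite("pics/c3.png",cv2.resize(np.hstack([a["color"][100:330,130:380],b["color"][170:400,180:330]])[...,::-1],None,fx=1.5,fy=1.5))
E
```

```text
t: 7.25
eef_pos: [0.4439, 0.2197, 0.1338]
eef_rot: [0.001, 0.707, 0.707, 0.003]
wrist_force: [0.5, 0.3, -1.1]
finger_gap: 0.0425
grip_force: 30.6
[ 0.54345014  0.29310071 -1.12373966] 0.042517285552019335Traceback (most recent call last):
  File "<stdin>", line 5, in <module>
    return _nx.concatenate(arrs, 1, dtype=dtype, casting=casting)
           ~~~~~~~~~~~~~~~^^^^^^^^^^^^^^^^^^^^^^^^^^^^^^^^^^^^^^^
ValueError: all the input array dimensions except for the concatenation axis must match exactly, but along dimension 0, the array at index 0 has size 230 and the array at index 1 has size 214
```

Run:
```python
import cv2,numpy as np
a=cv2.imread("pics/w3.png");b=cv2.imread("pics/s3.png")
cv2.imwrite("pics/c3.png",np.hstack([a,cv2.resize(b[170:350,170:340],(363,384))])[:,100:])
V=np.load("s3.npy");m=(np.hypot(V[...,0]-.44,V[...,1]-.22)<.028)&(V[...,2]>.1)
hsv=cv2.cvtColor(b,cv2.COLOR_BGR2HSV);m&=(hsv[...,0]<20)&(hsv[...,1]>60)&(hsv[...,2]>100)
p=V[m];print(len(p),p.min(0),p.max(0))
f=(np.hypot(V[...,0]-.44,V[...,1]-.22)<.035)&(V[...,2]>.02)&(V[...,2]<.06);p=V[f];print("cup left",len(p),p.mean(0),p[:,2].max())
```

```text
318 [0.42312054 0.21060724 0.12101856] [0.46550613 0.24314831 0.18920439]
cup left 200 [0.44270998 0.21781773 0.02775891] 0.036120015638635435
```

View pics/c3.png

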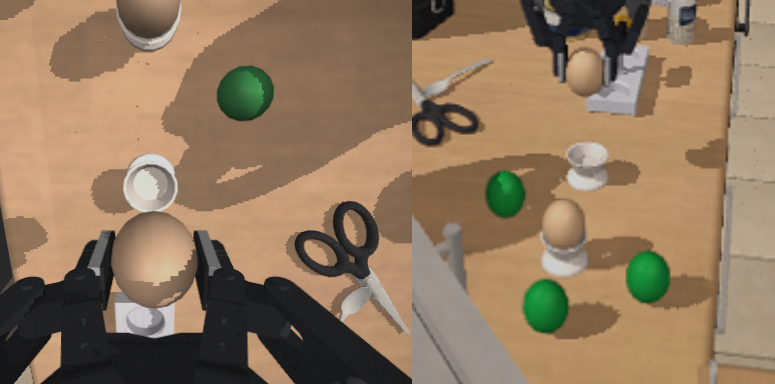

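```bash
python3 -m pendant '[[[0.034,-0.032,-0.0012,-0.002,0,0,0],[0.034,-0.032,-0.0012,-0.002,0,0,0],[0.034,-0.032,-0.0012,0,0,0,0],[0.034,-0.032,-0.0012,0,0,0,0],[0.034,-0.032,-0.0012,0,0,0,0],[0.034,-0.032,-0.0012,0,0,0,0],[0.034,-0.032,-0.0012,0,0,0,0],[0.034,-0.032,-0.0012,0,0,0,0],[0.034,0,0,0,0,0,0],[0.034,0,0,0,0,0,0],[0.034,0,0,0,0,0,0]]]'
python3 - <<'E'
from h import *
s=env.sense();print(s["eef_pos"],s["eef_rot"])
a=env.get_image("wrist");W=cloud(a,s);save(a,"w4")
hsv=cv2.cvtColor(a["color"],cv2.COLOR_RGB2HSV);W[~((hsv[...,0]<20)&(hsv[...,1]>60)&(hsv[...,2]>80))]=np.nan
print(eggfit(W,(s["eef_pos"][0],s["eef_pos"][1]),.1,.2))
E
```

```text
t: 8.45
eef_pos: [0.4316, -0.0366, 0.1333]
eef_rot: [-0.0, 0.707, 0.707, -0.0]
wrist_force: [0.1, 0.5, -0.9]
finger_gap: 0.0421
grip_force: 30.6
[ 0.4316155  -0.03657603  0.13326291] [-4.84317023e-04  7.07434473e-01  7.06778716e-01 -2.79838326e-04]
(array([ 0.4326, -0.0365,  0.1469]), np.float64(0.0003), 6565)
```

```bash
python3 -m pendant '[[[0.034,-0.0003,0.0016,0.03,0,0,0],[0.034,0,0,0.03,0,0,0],[0.034,0,0,0.018,0,0,0],[0.034,0,0,0,0,0,0],[0.034,0,0,0.01,0,0,0],[0.034,0,0,0.006,0,0,0],[0.034,0,0,0.006,0,0,0],[0.034,0,0,0.005,0,0,0],[0.034,0,0,0.0035,0,0,0],[0.034,0,0,0,0,0,0],[0.034,0,0,0,0,0,0]]]'
```

```text
t: 9.6
eef_pos: [0.4337, -0.0375, 0.0253]
eef_rot: [-0.0, 0.708, 0.707, -0.0]
wrist_force: [-0.2, -0.2, -1.1]
finger_gap: 0.0425
grip_force: 30.7
```

```bash
python3 -m pendant '[[[0.034,0,0,0.0012,0,0,0],[0.034,0,0,0.0008,0,0,0],[0.034,0,0,0,0,0,0],[0.04,0,0,0,0,0,0],[0.044,0,0,0,0,0,0],[0.05,0,0,0,0,0,0],[0.07,0,0,0,0,0,0],[0.085,0,0,0,0,0,0],[0.085,0,0,0,0,0,0],[0.085,0,0,0,0,0,0]]]'
python3 -m pendant '[[[0.085,0,0,-0.02,0,0,0],[0.085,0,0,-0.03,0,0,0],[0.085,0,0,-0.04,0,0,0],[0.085,0.025,0,-0.04,0,0,0],[0.085,0.045,0.001,0,0,0,0],[0.085,0.045,0.001,0,0,0,0],[0.085,0.045,0.001,0,0,0,0],[0.085,0.045,0.001,0,0,0,0],[0.085,0,0,0,0,0,0],[0.085,0,0,0,0,0,0]]]'
python3 - <<'E'
from h import *
s=env.sense()
a=env.get_image("wrist");save(a,"w5");W=cloud(a,s)
print(eggfit(W,(.4408,.359)))
b=env.get_image("side");V=cloud(b);print(eggfit(V,(.434,-.037),.03)); b=env.get_image("top");print(eggfit(cloud(b),(.434,-.037),.03,.07)); save(b,"t5")
E
```

```text
t: 10.6
eef_pos: [0.4336, -0.0374, 0.0232]
eef_rot: [0.0, 0.707, 0.707, -0.0]
wrist_force: [0.7, -0.3, -0.7]
finger_gap: 0.0852
grip_force: 0.0
t: 11.6
eef_pos: [0.4374, 0.1685, 0.1531]
eef_rot: [-0.0, 0.706, 0.708, -0.0]
wrist_force: [-0.2, -0.3, -0.5]
finger_gap: 0.0853
grip_force: 0.0
(array([0.4408, 0.359 , 0.05  ]), np.float64(nan), 0)
(array([ 0.4353, -0.0366,  0.035 ]), np.float64(0.0015), 87)
(array([ 0.4355, -0.0355,  0.0364]), np.float64(0.0012), 88)h.py:22: RuntimeWarning: Mean of empty slice.
  r=least_squares(f,[*c,.05],loss="soft_l1",f_scale=.002); return r.x.round(4),np.abs(r.fun).mean().round(4),len(p)
  ret = ret.dtype.type(ret / rcount)
```

The first egg is seated, with its centre 36.5 mm high as expected. On to the second.

```bash
python3 -m pendant '[[[0.085,0.038,0.0005,0,0,0,0],[0.085,0.038,0.0005,0,0,0,0],[0.085,0.038,0.0005,0,0,0,0],[0.085,0.038,0.0005,0,0,0,0],[0.085,0.038,0.0005,0,0,0,0],[0.085,0,0,0.025,0,0,0],[0.085,0,0,0,0,0,0],[0.085,0,0,0,0,0,0]]]'
```

```text
t: 12.55
eef_pos: [0.4404, 0.356, 0.128]
eef_rot: [-0.0, 0.708, 0.706, -0.001]
wrist_force: [0.1, -0.0, 0.3]
finger_gap: 0.0852
grip_force: 0.0
```

```bash
python3 -m pendant '[[[0.085,0.0025,0,0.03,0,0,0],[0.085,0,0,0.03,0,0,0],[0.085,0,0,0.02,0,0,0],[0.085,0,0,0.0125,0,0,0],[0.085,0,0,0,0,0,0],[0.055,0,0,0,0,0,0],[0.046,0,0,0,0,0,0],[0.04,0,0,0,0,0,0],[0.036,0,0,0,0,0,0],[0.034,0,0,0,0,0,0],[0.034,0,0,0,0,0,0],[0.034,0,0,0,0,0,0]]]' 30
python3 -m pendant '[[[0.034,0,0,-0.005,0,0,0],[0.034,0,0,-0.01,0,0,0],[0.034,0,0,-0.02,0,0,0],[0.034,0,0,-0.03,0,0,0],[0.034,0,0,-0.03,0,0,0],[0.034,0,0,0,0,0,0]]]'
```

```text
t: 13.75
eef_pos: [0.441, 0.3605, 0.0368]
eef_rot: [0.0, 0.707, 0.707, 0.001]
wrist_force: [-1.2, -0.4, 9.0]
finger_gap: 0.0425
grip_force: 29.2
t: 14.35
eef_pos: [0.4424, 0.3615, 0.1351]
eef_rot: [0.0, 0.707, 0.707, 0.003]
wrist_force: [-0.2, -0.6, -1.2]
finger_gap: 0.0423
grip_force: 30.6
```

```bash
python3 -m pendant '[[[0.034,-0.0378,-0.0008,0,0,0,0],[0.034,-0.0378,-0.0008,0,0,0,0],[0.034,-0.0378,-0.0008,0,0,0,0],[0.034,-0.0378,-0.0008,0,0,0,0],[0.034,-0.0378,-0.0008,0,0,0,0],[0.034,-0.0378,-0.0008,0,0,0,0],[0.034,-0.0378,-0.0008,0,0,0,0],[0.034,-0.0378,-0.0008,0,0,0,0],[0.034,0,0,0,0,0,0],[0.034,0,0,0,0,0,0],[0.034,0,0,0,0,0,0]]]'
python3 - <<'E'
from h import *
s=env.sense();print(s["eef_pos"],s["eef_rot"])
a=env.get_image("wrist");W=cloud(a,s);save(a,"w6")
hsv=cv2.cvtColor(a["color"],cv2.COLOR_RGB2HSV);W[~((hsv[...,0]<20)&(hsv[...,1]>60)&(hsv[...,2]>80))]=np.nan
print(eggfit(W,(s["eef_pos"][0],s["eef_pos"][1]),.1,.2))
b=env.get_image("side");V=cloud(b);m=(abs(V[...,2]-.022)<.004)&(abs(V[...,1]-.013)<.085)&(abs(V[...,0]-.435)<.045);print(cv2.minAreaRect((V[m][:,:2]*1000).astype(np.float32)))
E
```

```text
t: 15.45
eef_pos: [0.4339, 0.0582, 0.1308]
eef_rot: [0.0, 0.707, 0.707, 0.0]
wrist_force: [-0.4, 0.2, -0.2]
finger_gap: 0.0421
grip_force: 30.6
[0.43388767 0.05816614 0.13078007] [2.39146003e-05 7.07415717e-01 7.06797703e-01 9.39144158e-05]
(array([0.4347, 0.0561, 0.1436]), np.float64(0.0004), 6394)
((435.48004150390625, 14.371162414550781), (157.47589111328125, 64.09158325195312), 89.81854248046875)
```

```bash
python3 -m pendant '[[[0.034,0.003,-0.0003,0.03,0,0,0],[0.034,0,0,0.03,0,0,0],[0.034,0,0,0.016,0,0,0],[0.034,0,0,0,0,0,0],[0.034,0,0,0.01,0,0,0],[0.034,0,0,0.006,0,0,0],[0.034,0,0,0.006,0,0,0],[0.034,0,0,0.005,0,0,0],[0.034,0,0,0.001,0,0,0],[0.034,0,0,0,0,0,0],[0.034,0,0,0,0,0,0]]]'
```

```text
t: 16.65
eef_pos: [0.4337, 0.0606, 0.0269]
eef_rot: [0.0, 0.707, 0.707, 0.0]
wrist_force: [-0.0, 0.6, -1.0]
finger_gap: 0.0423
grip_force: 30.7
```

```bash
python3 -m pendant '[[[0.034,0,0,0.0015,0,0,0],[0.034,0,0,0.001,0,0,0],[0.034,0,0,0,0,0,0],[0.04,0,0,0,0,0,0],[0.044,0,0,0,0,0,0],[0.05,0,0,0,0,0,0],[0.07,0,0,0,0,0,0],[0.085,0,0,0,0,0,0],[0.085,0,0,0,0,0,0],[0.085,0,0,0,0,0,0]]]'
python3 -m pendant '[[[0.085,0,0,-0.02,0,0,0],[0.085,0,0,-0.03,0,0,0],[0.085,0,0,-0.04,0,0,0],[0.085,-0.025,0,-0.045,0,0,0],[0.085,-0.04,0,-0.045,0,0,0],[0.085,-0.045,0,-0.02,0,0,0],[0.085,0,0,0,0,0,0],[0.085,0,0,0,0,0,0]]]'
python3 - <<'E'
from h import *
s=env.sense()
a=env.get_image("wrist");save(a,"w7");W=cloud(a,s);np.save("w7.npy",W)
for c in((.4344,.059),(.4344,-.037)):print(eggfit(W,c,.03,.075))
m=(abs(W[...,2]-.022)<.005)&(abs(W[...,1]-.015)<.09)&(abs(W[...,0]-.435)<.045);p=W[m];print(cv2.minAreaRect((p[:,:2]*1000).astype(np.float32)),len(p),p.min(0),p.max(0))
m=(abs(W[...,2]-.088)<.006)&(abs(W[...,1]-.015)<.05)&(abs(W[...,0]-.435)<.045);p=W[m];print("bar",cv2.minAreaRect((p[:,:2]*1000).astype(np.float32)),len(p),p.mean(0))
E
```

```text
t: 17.65
eef_pos: [0.4336, 0.0607, 0.0242]
eef_rot: [0.0, 0.707, 0.707, 0.0]
wrist_force: [-0.1, -0.5, -0.1]
finger_gap: 0.085
grip_force: 0.0
t: 18.45
eef_pos: [0.4335, -0.0427, 0.2157]
eef_rot: [0.0, 0.708, 0.706, 0.0]
wrist_force: [-0.9, -0.3, 0.2]
finger_gap: 0.085
grip_force: 0.0
(array([0.4339, 0.0591, 0.0366]), np.float64(0.0004), 1457)
(array([ 0.4342, -0.0371,  0.0366]), np.float64(0.0003), 1085)
((434.2493896484375, 11.75400161743164), (148.42404174804688, 64.15885162353516), 89.83289337158203) 4266 [ 0.4019896  -0.06248748  0.01915584] [0.4664723  0.08587399 0.02698569]
bar ((434.3624572753906, 11.611749649047852), (13.816605567932129, 49.3066520690918), 0.3099784851074219) 811 [0.43454745 0.01272297 0.08764874]
```

View pics/w7.png

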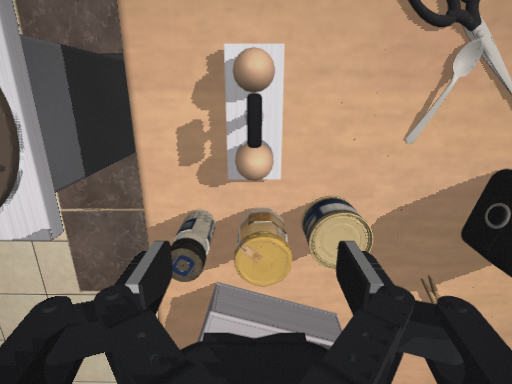

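Both eggs stand in the rack pockets, at (254,70) and (255,160). I'll measure the pan from close up before lifting.

```bash
python3 -m pendant '[[[0.085,-0.042,0,0,0,0,0],[0.085,-0.042,0,0,0,0,0],[0.085,-0.042,0,0,0,0,0],[0.085,-0.042,0,0,0,0,0],[0.085,-0.042,0,-0.01,0,0,0],[0.085,-0.042,0,-0.01,0,0,0],[0.085,-0.042,0,-0.01,0,0,0],[0.085,-0.042,0,0,0,0,0],[0.085,0,0,0,0,0,0],[0.085,0,0,0,0,0,0]]]'
python3 - <<'E'
from h import *
s=env.sense();print(s["eef_pos"])
a=env.get_image("wrist");save(a,"w8");W=cloud(a,s);np.save("w8.npy",W)
m=(abs(W[...,2]-.065)<.004)&(np.hypot(W[...,1]+.315,W[...,0]-.45)<.14)&(W[...,1]<-.2);p=W[m];print(cv2.minAreaRect((p[:,:2]*1000).astype(np.float32)),len(p),p.min(0),p.max(0),np.median(p[:,2]))
m=(W[...,2]>.04)&(W[...,1]>-.22)&(W[...,1]<-.07);p=W[m];print("row",p.min(0),p.max(0))
E
```

```text
t: 19.5
eef_pos: [0.4331, -0.3769, 0.2437]
eef_rot: [-0.001, 0.707, 0.707, 0.0]
wrist_force: [-0.3, 0.7, 0.3]
finger_gap: 0.0852
grip_force: 0.0
[ 0.43314154 -0.37689607  0.24367375]
((451.0934753417969, -311.166015625), (122.43895721435547, 193.76116943359375), 71.94642639160156) 3496 [ 0.34187424 -0.39667691  0.06100556] [ 0.56046102 -0.2242474   0.06807558] 0.06504452972633885Traceback (most recent call last):
  File "<stdin>", line 5, in <module>
    return umr_minimum(a, axis, None, out, keepdims, initial, where)
ValueError: zero-size array to reduction operation minimum which has no identity
```

View pics/w8.png

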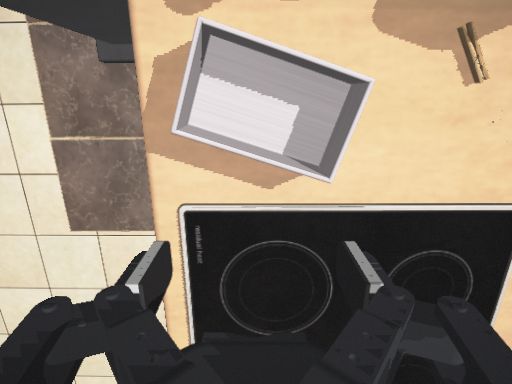

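The pan rim spans (175,130)–(372,80) in the picture. Its centre measures (0.451, -0.311) and its long axis is at 162°, matching the top camera. Back to the rack bar.

```bash
python3 -m pendant '[[[0.085,0.0388,0,0,0,0,0],[0.085,0.0388,0,0,0,0,0],[0.085,0.0388,0,0,0,0,0],[0.085,0.0388,0,0,0,0,0],[0.085,0.0388,0,0,0,0,0],[0.085,0.0388,0,0,0,0,0],[0.085,0.0388,0,0,0,0,0],[0.085,0.0388,0,0,0,0,0],[0.085,0.0388,0,0,0,0,0],[0.085,0.0388,0,0,0,0,0],[0.085,0,0,0,0,0,0],[0.085,0,0,0,0,0,0]]]'
python3 -m pendant '[[[0.085,0,0,0.035,0,0,0],[0.085,0,0,0.035,0,0,0],[0.085,0,0,0.03,0,0,0],[0.085,0,0,0,0,0,0],[0.085,0,0,0,0,0,0]]]'
```

```text
t: 20.75
eef_pos: [0.4325, 0.012, 0.245]
eef_rot: [-0.0, 0.706, 0.708, -0.0]
wrist_force: [0.3, 0.2, 0.2]
finger_gap: 0.085
grip_force: 0.0
t: 21.25
eef_pos: [0.4331, 0.0098, 0.1455]
eef_rot: [-0.001, 0.708, 0.707, -0.001]
wrist_force: [-0.2, -1.1, 0.5]
finger_gap: 0.0848
grip_force: 0.0
```

```bash
python3 -m pendant '[[[0.085,0.001,0.0005,0.03,0,0,0],[0.085,0,0,0.03,0,0,0],[0.085,0,0,0.02,0,0,0],[0.085,0,0,0.0085,0,0,0],[0.085,0,0,0,0,0,0],[0.05,0,0,0,0,0,0],[0.03,0,0,0,0,0,0],[0.022,0,0,0,0,0,0],[0.018,0,0,0,0,0,0],[0.014,0,0,0,0,0,0],[0.01,0,0,0,0,0,0],[0.005,0,0,0,0,0,0]]]' 80
python3 -m pendant '[[[0.005,0,0,0,0,0,0],[0.005,0,0,0,0,0,0],[0.005,0,0,0,0,0,0]]]' 80
```

```text
t: 22.45
eef_pos: [0.4341, 0.0112, 0.0572]
eef_rot: [0.0, 0.707, 0.707, 0.0]
wrist_force: [-2.0, -0.6, 13.6]
finger_gap: 0.0124
grip_force: 77.9
t: 22.75
eef_pos: [0.4341, 0.0112, 0.0572]
eef_rot: [0.0, 0.707, 0.707, 0.0]
wrist_force: [-2.3, 0.0, 13.6]
finger_gap: 0.0129
grip_force: 77.9
```

```bash
python3 -m pendant '[[[0.005,0,0,-0.003,0,0,0],[0.005,0,0,-0.006,0,0,0],[0.005,0,0,-0.011,0,0,0],[0.005,0,0,-0.015,0,0,0],[0.005,0,0,-0.02,0,0,0],[0.005,0,0,-0.02,0,0,0],[0.005,0,0,-0.02,0,0,0],[0.005,0,0,-0.018,0,0,0],[0.005,0,0,-0.012,0,0,0],[0.005,0,0,-0.006,0,0,0],[0.005,0,0,0,0,0,0],[0.005,0,0,0,0,0,0]]]'
python3 - <<'E'
from h import *
s=env.sense();print(s["wrist_force"],s["moment"])
a=env.get_image("wrist");save(a,"w9");W=cloud(a,s)
b=env.get_image("side");V=cloud(b);save(b,"s9")
cv2.imwrite("pics/c9.png",np.hstack([a["color"],cv2.resize(b["color"][130:260,210:340],(384,384))])[:,100:][...,::-1])
m=(V[...,2]>.1)&(V[...,2]<.3)&(abs(V[...,0]-.435)<.04)&(V[...,1]<.12)&(V[...,1]>-.08);g=b["color"];mm=m&(np.ptp(g.astype(int),axis=2)<25)&(g.min(2)>120);p=V[mm];print("plate",len(p),p.min(0),p.max(0))
q=p[p[:,2]>p[:,2].min()];A=np.c_[q[:,:2],np.ones(len(q))];print(np.percentile(p[:,2],[1,50,99]))
E
```

```text
t: 23.95
eef_pos: [0.4337, 0.0112, 0.1876]
eef_rot: [-0.0, 0.707, 0.707, -0.0]
wrist_force: [-0.7, 0.4, -4.3]
finger_gap: 0.0125
grip_force: 78.2
[-0.73151775  0.36849492 -4.33524387] [-0.00235853  0.03303164 -0.0259343 ]
plate 307 [ 0.40252671 -0.06337514  0.13261434] [0.46679798 0.09097315 0.22395673]
[0.13328571 0.15010811 0.22197619]
```

View pics/c9.png

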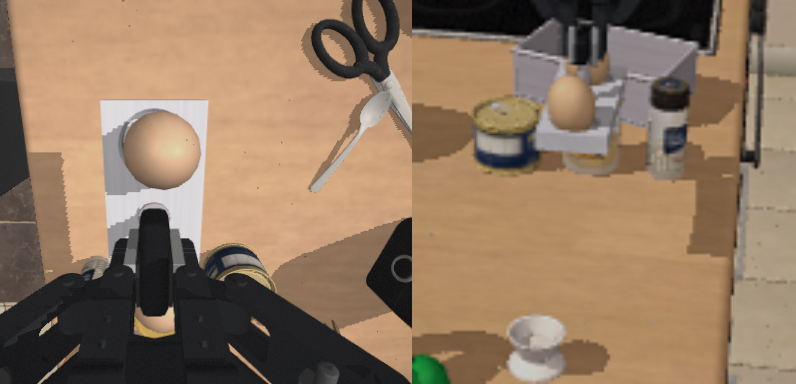

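The rack is lifted and level, both eggs are in place, and the measured weight (4.3 N) fits. Next I'll carry it over the row.

```bash
python3 -m pendant '[[[0.005,-0.006,0,-0.004,0,0,0],[0.005,-0.012,0,-0.006,0,0,0],[0.005,-0.018,0,-0.003,0,0,0],[0.005,-0.024,0,0,0,0,0],[0.005,-0.028,0,0,0,0,0],[0.005,-0.028,0,0,0,0,0],[0.005,-0.028,0,0,0,0,0],[0.005,-0.028,0,0,0,0,0],[0.005,-0.028,0,0,0,0,0],[0.005,-0.028,0,0,0,0,0],[0.005,-0.028,0,0,0,0,0],[0.005,-0.028,0,0,0,0,0]]]'
python3 -m pendant '[[[0.005,-0.018,0.003,0,0,0,0],[0.005,-0.012,0.005,0,0,0,0],[0.005,-0.006,0.005,0,0,0,0],[0.005,-0.002,0.004,0,0,0,0],[0.005,0,0,0,0,0,-0.03],[0.005,0,0,0,0,0,-0.06],[0.005,0,0,0,0,0,-0.09],[0.005,0,0,0,0,0,-0.1],[0.005,0,0,0,0,0,-0.1],[0.005,0,0,0,0,0,-0.1],[0.005,0,0,0,0,0,-0.1],[0.005,0,0,0,0,0,-0.1]]]'
python3 -m pendant '[[[0.005,0,0,0,0,0,-0.1],[0.005,0,0,0,0,0,-0.1],[0.005,0,0,0,0,0,-0.1],[0.005,0,0,0,0,0,-0.1],[0.005,0,0,0,0,0,-0.09],[0.005,0,0,0,0,0,-0.06],[0.005,0,0,0,0,0,-0.027],[0.005,0,0,0,0,0,0],[0.005,0,0,0,0,0,0],[0.005,0,0,0,0,0,0]]]'
```

```text
t: 25.25
eef_pos: [0.433, -0.2749, 0.2011]
eef_rot: [-0.0, 0.708, 0.707, -0.0]
wrist_force: [0.5, 0.0, -4.7]
finger_gap: 0.0126
grip_force: 78.2
t: 26.45
eef_pos: [0.4506, -0.3097, 0.2008]
eef_rot: [-0.0, 0.428, 0.904, 0.0]
wrist_force: [-0.3, -0.2, -4.5]
finger_gap: 0.0129
grip_force: 78.2
t: 27.45
eef_pos: [0.4507, -0.3107, 0.2008]
eef_rot: [-0.0, 0.157, 0.988, 0.0]
wrist_force: [0.0, -0.3, -4.3]
finger_gap: 0.0128
grip_force: 78.2
```

```bash
python3 -m pendant '[[[0.005,0,0,0.003,0,0,0],[0.005,0,0,0.006,0,0,0],[0.005,0,0,0.008,0,0,0],[0.005,0,0,0.008,0,0,0],[0.005,0,0,0.008,0,0,0],[0.005,0,0,0.008,0,0,0],[0.005,0,0,0.007,0,0,0],[0.005,0,0,0.005,0,0,0],[0.005,0,0,0.003,0,0,0],[0.005,0,0,0,0,0,0],[0.005,0,0,0,0,0,0],[0.005,0,0,0,0,0,0]]]'
python3 - <<'E'
from h import *
s=env.sense();print(s["eef_pos"],s["eef_rot"])
a=env.get_image("wrist");save(a,"w10");W=cloud(a,s)
t=env.get_image("top");b=env.get_image("side");V=cloud(t);save(t,"t10")
cv2.imwrite("pics/c10.png",np.hstack([a["color"],np.vstack([cv2.resize(t["color"][130:230,270:390],(230,192)),cv2.resize(b["color"][110:230,220:340],(230,192))])])[...,::-1])
m=(abs(V[...,2]-.065)<.006)&(np.hypot(V[...,1]+.311,V[...,0]-.451)<.13);print("pan top",cv2.minAreaRect((V[m][:,:2]*1000).astype(np.float32)))
for n,C in(("w",W),("t",V)):
    m=(abs(C[...,2]-.108)<.006)&(np.hypot(C[...,1]+.311,C[...,0]-.451)<.1);p=C[m];print("plate",n,cv2.minAreaRect((p[:,:2]*1000).astype(np.float32)),np.median(p[:,2]),len(p))
E
```

```text
t: 28.65
eef_pos: [0.4508, -0.311, 0.1451]
eef_rot: [0.0, 0.157, 0.988, -0.0]
wrist_force: [0.2, 0.3, -4.3]
finger_gap: 0.0132
grip_force: 78.2
[ 0.45084804 -0.31098346  0.14510012] [ 2.61165089e-04  1.56774584e-01  9.87634367e-01 -1.34518250e-04]
pan top ((0.0, 0.0), (0.0, 0.0), 0.0)
plate w ((432.1572265625, -305.1905212402344), (64.4124755859375, 110.83844757080078), 71.93512725830078) 0.11025500968087593 8245
plate t ((0.0, 0.0), (0.0, 0.0), 0.0) nan 0
  return _methods._mean(a, axis=axis, dtype=dtype,
  ret = ret.dtype.type(ret / rcount)
```

View pics/c10.png

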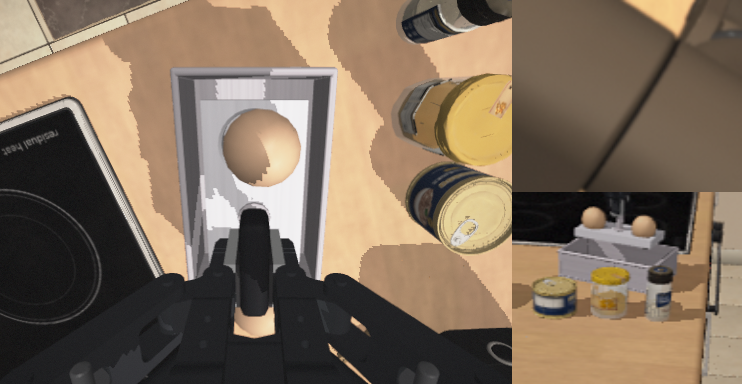

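The wrist view shows the rack over the pan opening (175–335, 70), in line with it and centred, with both eggs in their pockets. The plate top at 0.110 m puts the underside about 2 cm above the rim, and the row stands undisturbed.

```bash
python3 -c "
from rig import env
print(env.hand_in())"
```

```text
the job is handed in; nothing more can be done
None
```

I handed the job in with the loaded rack held level about 2 cm above the pan's rim, centred and in line with it, and both eggs in their pockets; hand-in returned no verdict.

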